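# Trim the extraction damper behind its push-to-open cover

## Robot

A 6-joint arm with a two-finger parallel gripper is mounted at the origin on the work surface. World frame = base frame: x ahead of the robot, y to its left, z up, the work surface at z = 0. Lengths are in m, angles in rad, forces in N, time in s.
With the tool pointing down it reaches from about 0.35 to 0.975 m from the base axis. Payload 4.9 kg.
Tool frame: the origin (TCP) lies on the front face of the gripper's body, between the roots of the fingers; the fingertips stand 73 mm ahead of it and the grasp point (between the pads) lies 54 mm ahead of it (tip_extent is the distance from the TCP to the fingertips, in m); y points along the fingers, x is the direction in which the jaws open and shut, and the axes are right-handed (so a half turn about y gives the same grasp; the last joint's range is limited). The gripper opens to 85 mm and grips with 20 to 120 N. Pads are 22 mm wide; open, the fingers measure 114 mm over their backs; the gripper's body (76 mm by 85 mm) begins 54 mm behind the grasp point. The pads swing forward as they close: fully open they stand 13 mm farther back than shut.
Start: joints at [-1.321, 0.053, 1.613, -0, 1.476, -0.119], TCP at [0.225, -0.583, 0.304] pointing down, gripper open.
Joint ranges: [-3.01, 3.01], [-1.01, 2.22], [0.06, 2.58], [-1.02, 4.17], [0.09, 2.62], [-3.14, 3.14]. Speed limits (rad/s): [2.57, 2.57, 3.14, 3.14, 3.14, 3.14].

## Interface

Orientations are given as a unit quaternion [w, x, y, z].
In Python, from plant import state, grab_frame, camera_info, job_done, tip_extent gives the robot as it stands.
- The arm moves only by the tool carry_out, never from a script. Its argument "rows" is a list that holds one entry, the list of rows, each a list of 7 numbers: the turn, a rotation vector about the world's x, y, z as a fraction of full scale, then the shift along the world's x, y, z as a fraction of full scale, then the finger opening in mm, from 0 to 85.4. A call has 1 to 5 rows; each row shifts and turns the commanded pose from where the row before left it; what a row does not reach is not made up. Full scale, the value 1, is 40 mm for a shift and 4 degrees for a turn. A row lasts 1/10 s, in which the tool goes at most 50 mm and 8.59 degrees, less where a joint would pass 70% of its speed; a pose out of reach is approached as far as the arm can. A call with a number of a shift or a turn outside -1 to 1 is refused whole. A call with a gripper value outside its range is refused whole. The fingers move at their own pace and stop on an object; the grip force is fixed at half the most. Time passes only in rows, so rows that do not move let the fingers close. It gives the time, the measured TCP pose, the force and the opening at its end, in the units of the state.
- state(): the state, without advancing time (a new reading comes with each control period).
- grab_frame(name): name is "scene" or "side" or "wrist"; returns the picture (400x640x3 uint8, blue, green, red); there is no depth.
- camera_info(name): a dict with "intrinsics" (3x3 intrinsics, pixels), "xyz" and "rotation" of the camera in the world; the wrist camera has in their place "tool_from_camera" (4x4, takes a point from camera to tool coordinates, whose origin is the TCP and whose axes are the tool frame's). Camera axes: x right, y down, z forward; pixel columns grow to the right and rows downward; lengths in m; the calibration is good to about 2 mm. A picture is of the moment at which its call begins: read the wrist's pose just before it. camera_info takes no time and is no camera call.
- job_done(): hands the job in, once; it reports no verdict.
The state is a dict: "time": time; "joint_pos": joint angles; "joint_vel": joint speeds; "joint_efforts": joint torques, N m; "tool_pos": TCP position; "tool_rot": TCP orientation; "contact_force": force on the tool from outside, world axes, zero at the start; "ft_torque": the same for the moment, N m; "gripper_width": opening from 0.0 (shut) to 1.0 (fully open).
Only numpy, scipy, OpenCV 4.12 (cv2) and the standard library are available. Lean on these libraries where they do the work, as an engineer would, in place of code of your own. Each camera call takes 0.05 s, during which the arm holds its last target.

## Task

I am about to weigh out a fine powder, so please trim the bench extraction unit first: press its blue push-to-open cover until the catch lets go and it pops ajar, swing the cover wide open, then nudge the stiff black damper slide along its rail until its red needle stands in the green set band, without ever running past the band. Leave the cover standing wide open, and do not disturb the balance with its dish, the jar or the wash bottle.

Things in the scene. Friction and masses are not known exactly. Their poses are not given: they have to be found in the camera images.
- extractor: bench extraction unit: fixed white steel housing 200 mm deep (x), 400 wide (y), 205 high. Origin: centre of its underside, on the bench. Its front panel faces its own -x, at x = -100 mm; +y is its left seen from the robot. Blue cover on the left half of the panel; intake grille on the right half, 14 mm proud. Its place and turn on the bench vary
- cover (a joint): hinge of the blue cover, rad: 0 shut, grows as it opens towards the robot, 1.57 square open, stop at 1.65. Light friction (0.05 N m), stays where left. Upright hinge line at the cover's left rear edge (unit x -107, y +190 mm). Popped ajar it stands at about 0.28, its rim about 60 mm off the panel at the free end: room for a finger pointing down to get behind the rim and pull
- cover_hinge (a point): point on the hinge line at the cover's top, 200 mm above the bench; axes of the cover (the unit's when shut). The cover is a sheet-metal cap 200 mm wide, 145 high (55 to 200 mm above the bench), 55 deep, walls 4 mm, closed on top, bottom, sides and front, open at the back. Shut, its open back (rim) is 7 mm and its front face 62 mm in front of the panel. No handle
- cover_press (a point): white push spot, 24 mm wide, on the cover's front face, 178 mm from the hinge line, 160 mm above the bench; a white dash on the cover's top marks it. Push here 4 to 6 mm towards the panel (7 to 10 N; hard stop at 6 mm), then back away: the catch lets go and a damped spring drives the cover ajar in about a second. Once released the catch does not hold again in this job
- cover_edge (a point): the cover's free (right, unit -y) end: rear (rim) corner at the top, 200 mm from the hinge line, 200 mm above the bench; turns with the cover. Nothing hangs over the gap behind it
- damper (a joint): travel of the damper slide in m, grows towards unit +y (towards the cover's hinge), range 0 to 0.10, starts between 0 and 0.025. Stiff dry friction of about 5 N, no spring; stops dead when no longer pushed. Hidden under the cover until it is open
- damper_fin (a point): centre of the top of the slide's black grip fin: 16 mm wide along the travel (unit y), 26 deep (8 to 34 mm in front of the panel), top 191 and foot 146 mm above the bench. It rides on an aluminium rail: top 145 mm above the bench, 50 mm out from the panel, 22 to 172 mm from the hinge line. Below the rail, 70 to 130 mm above the bench, latch and ejector stick out up to 65 mm
- damper_needle (a point): the slide's red needle, 3 mm wide, on the robot's side of the fin just above the rail; same place along the travel as the middle of the fin
- set_band (a point): centre of the green set band, a thin clip 10 mm wide along the travel on the rail's front edge; axes of the unit (y along the travel). Its place varies: 20 to 90 mm from the needle's start, always towards the hinge, 55 to 100 mm from the hinge line. The needle passes just above it; the clip is not in the way
- balance: bystander: laboratory balance, 290 x 210 mm, 77 mm high, steel pan, right of the cover in front of the grille; origin centre of its underside
- dish: bystander: white weighing dish, 84 mm across, 20 mm high, on the balance pan; origin under its centre
- jar: bystander: white reagent jar, 106 mm across, 164 mm high, left of the cover; origin under its centre
- wash_bottle: bystander: wash bottle with red cap, 72 mm across, 200 mm high with its spout, left of the unit near its front; origin under its centre

How it is judged:
On the way, in this order (a step that is already met when the one before it is completed fails the run):
1. the cover has been pushed and its catch has popped it ajar (value of joint cover above 0.15 rad), for 0.1 s.
2. the cover is swung wide open, at least about 70 degrees (value of joint cover above 1.2 rad), for 0.2 s.
3. the damper's red needle stands in the green set band (y of damper_needle in the frame of set_band between -0.005 and 0.005 m), for 0.3 s.
At the end, for the whole second after the job is handed in: the cover stands still and wide open (at least 1.2 rad), the damper's needle is within 5 mm of the middle of the green band, and the balance, dish, jar and wash bottle stand where they were (within 15 mm) (all of step 3 and value of joint cover above 1.2 rad and velocity of joint cover between -0.05 and 0.05 rad/s and distance of each of balance, dish, jar, wash_bottle from where it was at the start of the episode below 0.015 m); the robot touches nothing.
It fails at once if the needle has run past the green band (more than 7 mm beyond its middle) (y of damper_needle in the frame of set_band above 0.007 m).
It fails at once if a bystander (balance, dish, jar or wash bottle) has been shifted by more than 15 mm (distance of any of balance, dish, jar, wash_bottle from where it was at the start of the episode above 0.015 m).
It also fails if it takes over 69 s, if anything falls off the work surface, if the arm or the gripper's body presses on something with over 40 N, if the wrist force passes 120 N, or if a joint passes its speed limit or range.

## Working session

There is one attempt and no reset: what is moved stays moved. The work goes in short steps, Python scripts to look and compute and a tool call to move; the robot and the scene stay as the last step left them, time stands still between calls to the robot, and variables do not carry over. Pictures are saved under pics/ and viewed, and the job is handed in when it is done.

Besides the shell and the picture viewer there is one more tool, called after ">>>" as a command line: name --argument value ..., lists and objects as JSON in quotes. carry_out: Moves the arm, as the interface text tells. Shift numbers are shares of 40 mm and turn numbers shares of 4 degrees, none past 1 either way. Its arguments: {"type":"object","properties":{"rows":{"type":"array"}},"required":["rows"]}

```bash
ls; mkdir -p pics; python3 - <<'E'
from plant import *
import cv2
print(state()); print(tip_extent if not callable(tip_extent) else tip_extent())
for n in ["scene","side","wrist"]:
    print(n,camera_info(n)); cv2.imwrite(f"pics/{n}0.png",grab_frame(n))
E
```

```text
pics
{'time': 0.0, 'joint_pos': array([-1.32101221e+00,  5.33497759e-02,  1.61427236e+00,  4.27091937e-06,
        1.47597071e+00, -1.18998275e-01]), 'joint_vel': array([ 0.00186266,  0.00138415,  0.00039773, -0.00062866,  0.0008946 ,
        0.00037459]), 'joint_efforts': array([ 3.63629961e-04, -3.93682051e+01, -3.70173383e+01, -5.73745365e-05,
        7.26628496e-03,  2.51039744e-06]), 'tool_pos': array([ 0.22518736, -0.58252837,  0.30268017]), 'tool_rot': array([ 0.58366513, -0.58273026,  0.40038057, -0.39931924]), 'contact_force': array([-0.53564211,  0.14123119, -0.29445551]), 'ft_torque': array([ 0.01103077, -0.01317075, -0.06371125]), 'gripper_width': 1.002043245596019}
0.0726
scene {'intrinsics': array([[406.9914847 ,   0.        , 313.04974083],
       [  0.        , 406.9914847 , 197.18065332],
       [  0.        ,   0.        ,   1.        ]]), 'xyz': array([1.11891944, 0.1839952 , 1.16904884]), 'rotation': array([-0.14686853,  0.57236752,  0.78098753, -0.20219676])}
side {'intrinsics': array([[467.82737911,   0.        , 323.05074949],
       [  0.        , 467.82737911, 193.33973402],
       [  0.        ,   0.        ,   1.        ]]), 'xyz': array([0.00642479, 0.92672361, 0.73810348]), 'rotation': array([ 0.13069325, -0.2422448 ,  0.83010193, -0.48494073])}
wrist {'intrinsics': array([[360.59678642,   0.        , 312.76368778],
       [  0.        , 360.59678642, 196.49889368],
       [  0.        ,   0.        ,   1.        ]]), 'tool_from_camera': array([[ 9.99999849e-01, -3.62760700e-04, -4.12629411e-04,
         3.36070614e-04],
       [ 2.77939653e-04, -3.13826434e-01,  9.49480327e-01,
        -6.99606031e-02],
       [-4.73928165e-04, -9.49480299e-01, -3.13826286e-01,
         8.03214440e-02],
       [ 0.00000000e+00,  0.00000000e+00,  0.00000000e+00,
         1.00000000e+00]])}
```

View pics/scene0.png

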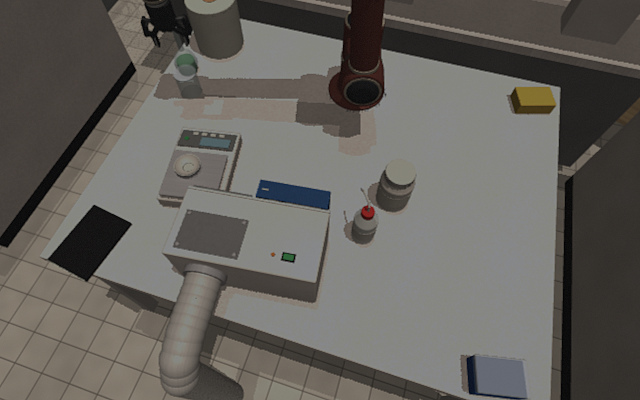

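View pics/side0.png

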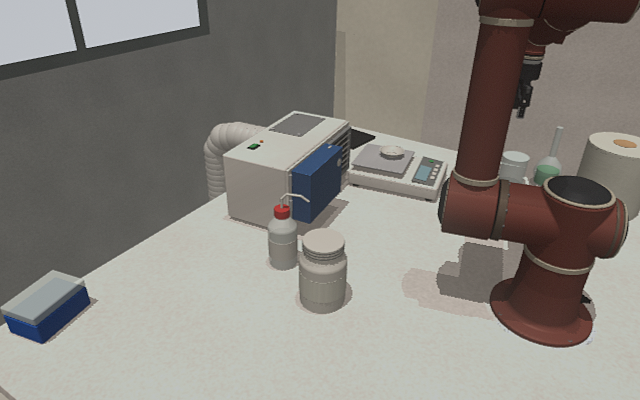

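View pics/wrist0.png

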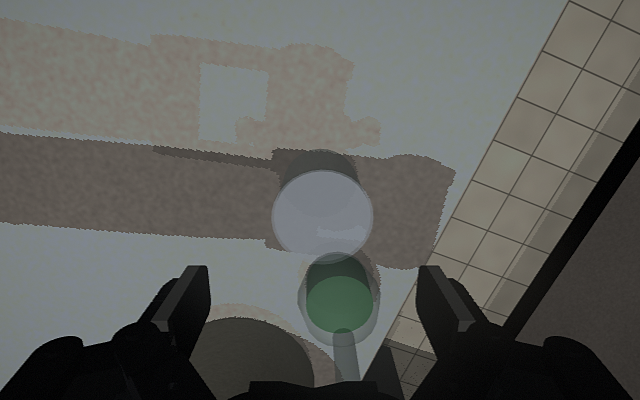

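```bash
cat > h.py <<'E'
from plant import *
import numpy as np, cv2
from scipy.spatial.transform import Rotation as R
def q(w): return R.from_quat([w[1],w[2],w[3],w[0]]).as_matrix()
def cam(n,st=None):
    c=camera_info(n); K=c['intrinsics']
    if n=='wrist':
        T=np.array(c['tool_from_camera']); M=q(st['tool_rot']); return K,M@T[:3,:3],M@T[:3,3]+st['tool_pos']
    return K,q(c['rotation']),np.array(c['xyz'])
def ray(C,u,v):
    K,M,t=C; d=M@np.linalg.solve(K,[u,v,1.]); return t,d
def onz(C,u,v,z):
    t,d=ray(C,u,v); return t+d*(z-t[2])/d[2]
def proj(C,p):
    K,M,t=C; c=K@(M.T@(np.asarray(p)-t)); return c[:2]/c[2]
def crop(im,x0,y0,x1,y1,s,name):
    o=cv2.resize(im[y0:y1,x0:x1],None,fx=s,fy=s,interpolation=cv2.INTER_CUBIC)
    cv2.imwrite(name,o)
E
python3 - <<'E'
from h import *
im=cv2.imread('pics/scene0.png'); crop(im,150,120,350,270,4,'pics/sc_crop.png')
im=cv2.imread('pics/side0.png'); crop(im,215,95,365,245,4,'pics/sd_crop.png')
C=cam('scene')
b,g,r=cv2.split(im:=cv2.imread('pics/scene0.png').astype(int)) if 0 else [x.astype(int) for x in cv2.split(cv2.imread('pics/scene0.png'))]
m=((b>r+35)&(b>g+20)).astype(np.uint8)
n,l,s,c=cv2.connectedComponentsWithStats(m)
for i in range(1,n):
    if s[i,4]>60: print(s[i],c[i])
print(state()['time'])
E
```

```text
[ 256  180   74   29 1207] [293.77547639 193.90637945]
0.15
```

View pics/sc_crop.png

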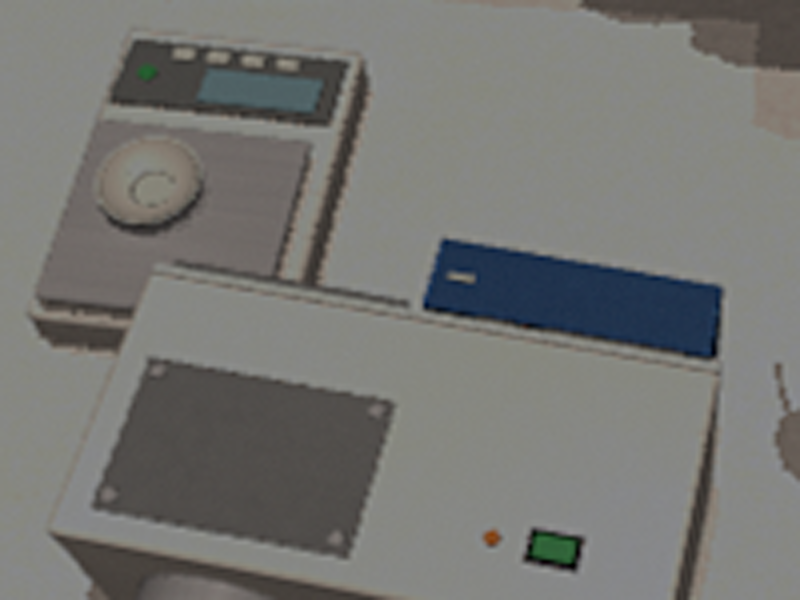

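View pics/sd_crop.png

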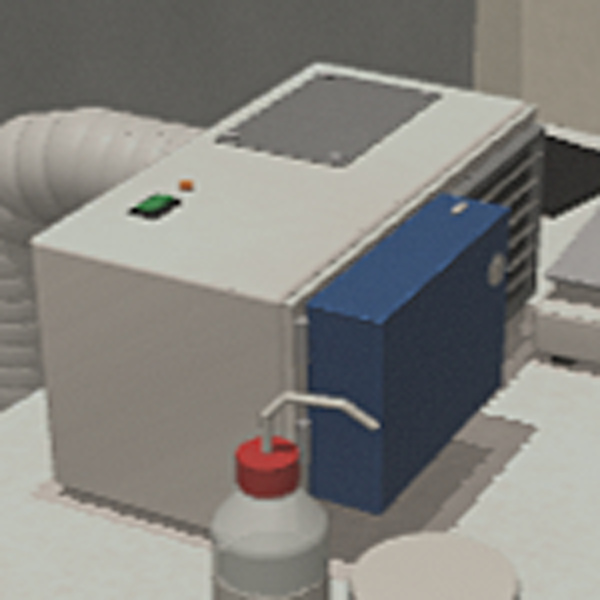

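```bash
python3 - <<'E'
from h import *
S=cam('scene');D=cam('side')
fs=lambda p:(150+(p[0]+.5)/4-.5,120+(p[1]+.5)/4-.5)
fd=lambda p:(215+(p[0]+.5)/4-.5,95+(p[1]+.5)/4-.5)
for n,p in dict(FR=(443,240),FL=(721,286),RL=(714,356),RR=(424,309),dash=(462,277)).items(): print(n,onz(S,*fs(p),.2)[:2])
for n,p in dict(HFR=(155,268),HFL=(720,368),HBR=(50,530)).items(): print(n,onz(S,*fs(p),.205)[:2])
print('side')
for n,p in dict(FL=(383,322),RL=(308,307),FR=(508,207),RR=(447,195),dash=(460,208)).items(): print(n,onz(D,*fd(p),.2)[:2])
for n,p in dict(HFL=(287,304),HFR=(535,104),HBL=(33,242)).items(): print(n,onz(D,*fd(p),.205)[:2])
print(S,D)
# jar, bottle cap, balance
print('jar',onz(S,400,172,.164),onz(D,322,243,.164)); print('cap',onz(S,367,212,.15),onz(D,281,211,.15))
for p in [(133,30),(362,58),(36,305)]: print('bal',onz(S,*fs(p),.07)[:2])
E
```

```text
FR [ 0.59938428 -0.13651516]
FL [0.57659955 0.0587305 ]
RL [0.62983497 0.06952338]
RR [ 0.65466092 -0.12898272]
dash [ 0.62331272 -0.11326721]
HFR [ 0.68258244 -0.31551112]
HFL [0.63975314 0.07646103]
HBR [ 0.87645695 -0.29383929]
side
FL [0.5718423  0.06108189]
RL [0.62232132 0.07035202]
FR [ 0.59506056 -0.13489756]
RR [ 0.64167065 -0.1285266 ]
dash [ 0.62220006 -0.11433321]
HFL [0.62987582 0.0822718 ]
HFR [ 0.6718641  -0.31057663]
HBL [0.82286122 0.10270602]
(array([[406.9914847 ,   0.        , 313.04974083],
       [  0.        , 406.9914847 , 197.18065332],
       [  0.        ,   0.        ,   1.        ]]), array([[-0.30165011,  0.83463112, -0.46086669],
       [ 0.95341648,  0.26302378, -0.14770074],
       [-0.00205673, -0.48395184, -0.87509221]]), array([1.11891944, 0.1839952 , 1.16904884])) (array([[467.82737911,   0.        , 323.05074949],
       [  0.        , 467.82737911, 193.33973402],
       [  0.        ,   0.        ,   1.        ]]), array([[-0.84847347, -0.27541879,  0.45192617],
       [-0.5289327 ,  0.41229989, -0.74178096],
       [ 0.01797131, -0.86842   , -0.49550352]]), array([0.00642479, 0.92672361, 0.73810348]))
jar [0.43316888 0.23119982 0.164     ] [0.4211783  0.24604952 0.164     ]
cap [0.58204202 0.17059799 0.15      ] [0.58109161 0.1735073  0.15      ]
bal [ 0.41312994 -0.50772361]
bal [ 0.38214641 -0.30975152]
bal [ 0.67931822 -0.45861477]
```

```bash
cat >> h.py <<'E'
TH=0.115
def setth(t):
    global ux,uy
    ux=np.array([np.cos(t),np.sin(t),0]);uy=np.array([-np.sin(t),np.cos(t),0])
setth(TH)
def target(): return np.c_[uy,[0,0,-1],-ux]
def rotrows(): 
    s=state(); v=R.from_matrix(target()@q(s['tool_rot']).T).as_rotvec(); return np.degrees(v)
E
python3 - <<'E'
from h import *
from scipy.optimize import least_squares
pts={'FR':(-.162,-.01),'FL':(-.162,.19),'RL':(-.107,.19),'RR':(-.107,-.01),'HFL':(-.1,.2),'HFR':(-.1,-.2)}
m=[('FR',.5994,-.1365),('FL',.5766,.0587),('RL',.6298,.0695),('RR',.6547,-.129),('HFR',.6826,-.3155),('HFL',.6398,.0765),
('FL',.5718,.0611),('RL',.6223,.0704),('FR',.5951,-.1349),('RR',.6417,-.1285),('HFL',.6299,.0823),('HFR',.6719,-.3106)]
def f(p):
    c,s=np.cos(p[2]),np.sin(p[2]); o=[]
    for n,x,y in m:
        a,b=pts[n]; o+=[p[0]+c*a-s*b-x,p[1]+s*a+c*b-y]
    return o
r=least_squares(f,[.757,-.11,.115],loss='soft_l1',f_scale=.004);p=r.x;print(p,np.round(np.array(f(p)).reshape(-1,2)*1e3,1).tolist())
s=state();print(q(s['tool_rot']));print(rotrows(), s['time'])
E
```

```text
[ 0.75606188 -0.10658731  0.1174871 ] [[-3.0, 1.0], [-3.7, 4.4], [-2.3, 0.1], [-3.7, -0.1], [-2.4, -1.4], [-6.5, 3.8], [1.1, 2.0], [5.2, -0.8], [1.3, -0.6], [9.3, -0.6], [3.4, -2.0], [8.3, -6.3]]
[[ 3.60490039e-01 -3.99437296e-04  9.32762977e-01]
 [-9.32761574e-01  1.63246076e-03  3.60490196e-01]
 [-1.66669218e-03 -9.99998588e-01  2.15906081e-04]]
[ 1.58148922e-02 -1.39268452e-01  1.65458646e+02] 0.15
```

>>> carry_out --rows '[[[0, 0, 0, 0, 0, 1, 85], [0, 0, 0, 0, 0, 1, 85], [0, 0, 1, 0.2, 0.3, 0, 85], [0, 0, 1, 0.2, 0.3, 0, 85], [0, 0, 1, 0.2, 0.3, 0, 85]]]'

```text
time: 0.65
tool_pos: [0.2495, -0.5466, 0.384]
tool_rot: [-0.622, 0.622, -0.336, 0.336]
contact_force: [-0.3, -0.4, -0.5]
gripper_width: 0.996
```

>>> carry_out --rows '[[[0, 0, 1, 0.2, 0.3, 0, 0], [0, 0, 1, 0.2, 0.3, 0, 0], [0, 0, 1, 0.2, 0.3, 0, 0], [0, 0, 1, 0.2, 0.3, 0, 0], [0, 0, 1, 0.2, 0.3, 0, 0]]]'

```text
time: 1.15
tool_pos: [0.2895, -0.4863, 0.3834]
tool_rot: [0.671, -0.671, 0.223, -0.222]
contact_force: [0.5, 0.6, -0.6]
gripper_width: 0.14
```

>>> carry_out --rows '[[[0, 0, 1, 0.2, 0.3, 0, 0], [0, 0, 1, 0.2, 0.3, 0, 0], [0, 0, 1, 0.2, 0.3, 0, 0], [0, 0, 1, 0.2, 0.3, 0, 0], [0, 0, 1, 0.2, 0.3, 0, 0]]]'

```text
time: 1.65
tool_pos: [0.3295, -0.4263, 0.3834]
tool_rot: [0.7, -0.699, 0.103, -0.103]
contact_force: [-0.3, -0.5, 0.9]
gripper_width: -0.001
```

>>> carry_out --rows '[[[0, 0, 1, 0.2, 0.3, 0, 0], [0, 0, 1, 0.2, 0.3, 0, 0], [0, 0, 1, 0.2, 0.3, 0, 0], [0, 0, 1, 0.2, 0.3, 0, 0], [0, 0, 1, 0.2, 0.3, 0, 0]]]'

```text
time: 2.15
tool_pos: [0.3695, -0.3663, 0.3835]
tool_rot: [0.707, -0.707, -0.02, 0.02]
contact_force: [-0.5, -0.2, 0.2]
gripper_width: -0.003
```

>>> carry_out --rows '[[[0, 0, 1, 0.2, 0.3, 0, 0], [0, 0, 1, 0.2, 0.3, 0, 0], [0, 0, 1, 0.2, 0.3, 0, 0], [0, 0, 1, 0.2, 0.3, 0, 0], [0, 0, 1, 0.2, 0.3, 0, 0]]]'

```text
time: 2.65
tool_pos: [0.4095, -0.3063, 0.3835]
tool_rot: [0.693, -0.692, -0.143, 0.143]
contact_force: [-0.8, 0.3, 0.3]
gripper_width: -0.001
```

>>> carry_out --rows '[[[0, 0, 1, 0.2, 0.3, 0, 0], [0, 0, 1, 0.2, 0.3, 0, 0], [0, 0, 1, 0.2, 0.3, 0, 0], [0, 0, 1, 0.2, 0.3, 0, 0], [0, 0, 1, 0.2, 0.3, 0, 0]]]'

```text
time: 3.15
tool_pos: [0.4495, -0.2464, 0.3835]
tool_rot: [0.657, -0.657, -0.261, 0.261]
contact_force: [0.8, 0.2, 0.9]
gripper_width: 0.003
```

>>> carry_out --rows '[[[0, 0, 1, 0.2, 0.3, 0, 0], [0, 0, 1, 0.2, 0.3, 0, 0], [0, 0, 1, 0.2, 0.3, 0, 0], [0, 0, 1, 0.2, 0.3, 0, 0], [0, 0, 1, 0.2, 0.3, 0, 0]]]'

```text
time: 3.65
tool_pos: [0.4895, -0.1864, 0.3835]
tool_rot: [0.602, -0.602, -0.371, 0.371]
contact_force: [-0.1, 0.5, -0.2]
gripper_width: -0.0
```

>>> carry_out --rows '[[[0, 0, 1, 0.2, 0.3, 0, 0], [0, 0, 1, 0.2, 0.3, 0, 0], [0, 0, 1, 0.2, 0.3, 0, 0], [0, 0, 1, 0.2, 0.3, 0, 0], [0, 0, 1, 0.2, 0.3, 0, 0]]]'

```text
time: 4.15
tool_pos: [0.5295, -0.1264, 0.3835]
tool_rot: [0.529, -0.528, -0.47, 0.47]
contact_force: [-0.5, 0.1, 0.4]
gripper_width: -0.001
```

```bash
sed -i 's/TH=0.115/TH=0.1175/' h.py; python3 - <<'E'
from h import *
print(rotrows()/4)
E
```

```text
[-2.22085307e-03 -9.67024539e-03  3.35886755e+00]
```

>>> carry_out --rows '[[[0, 0, 0.84, -0.15, 0, 0, 0], [0, 0, 0.84, -0.15, 0, 0, 0], [0, 0, 0.84, -0.15, 0, 0, 0], [0, 0, 0.84, -0.15, 0.1, 0, 0], [0, 0, 0, 0, 0, 0, 0]]]'

```text
time: 4.65
tool_pos: [0.5049, -0.1227, 0.3836]
tool_rot: [0.471, -0.47, -0.528, 0.528]
contact_force: [0.3, 0.6, 0.7]
gripper_width: 0.005
```

```bash
python3 - <<'E'
from h import *
s=state();im=grab_frame('wrist');cv2.imwrite('pics/w1.png',im);print(s['tool_pos'],rotrows(),s['joint_pos'])
C=cam('wrist',s)
O=np.array([.756,-.1066,0])
for n,p in dict(press=(-.162,.012,.16),FR=(-.162,-.01,.2),FL=(-.162,.19,.2),RL=(-.107,.19,.2),RR=(-.107,-.01,.2)).items(): print(n,proj(C,O+ux*p[0]+uy*p[1]+[0,0,p[2]]))
E
```

```text
[ 0.50485584 -0.12268786  0.38362106] [0.00161817 0.00059134 0.22168154] [-3.81733055e-01 -2.36570310e-01  1.75232586e+00  8.12034154e-05
  1.62624539e+00 -2.06724448e+00]
press [311.80432331 271.49127881]
FR [284.82071816 296.7505552 ]
FL [529.47120527 295.91821804]
RL [517.57151702 350.60551299]
RR [286.58865617 351.38946997]
```

View pics/w1.png

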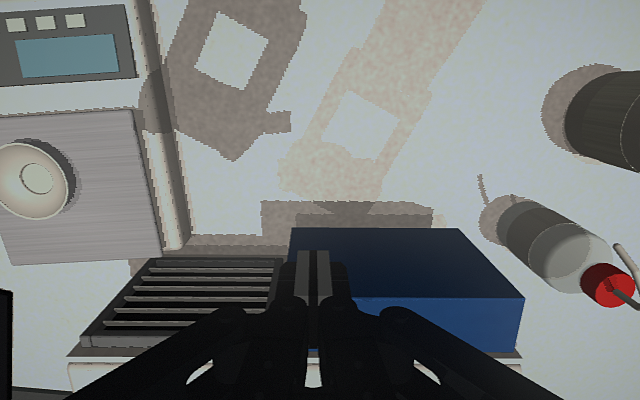

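>>> carry_out --rows '[[[0, 0, 0, 0, 0, -1, 0], [0, 0, 0, 0, 0, -1, 0], [0, 0, 0, 0, 0, -1, 0], [0, 0, 0, 0.5, 0.06, -0.95, 0], [0, 0, 0, 0.5, 0.06, 0, 0]]]'

```text
time: 5.2
tool_pos: [0.5424, -0.1171, 0.2183]
tool_rot: [0.475, -0.467, -0.526, 0.529]
contact_force: [-0.3, 0.5, -0.1]
gripper_width: 0.002
```

```bash
python3 - <<'E'
from h import *
s=state();im=grab_frame('side');crop(im,240,90,400,210,5,'pics/s2.png');print(s['tool_pos'])
E
```

```text
[ 0.54235975 -0.11705094  0.21829891]
```

View pics/s2.png

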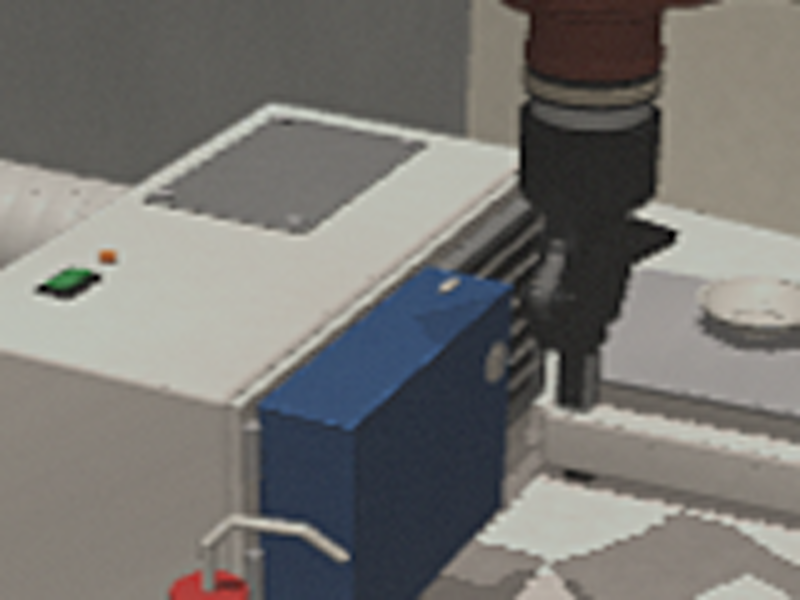

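>>> carry_out --rows '[[[0, 0, 0, 0.2, 0.02, 0.15, 0], [0, 0, 0, 0.2, 0.02, 0, 0], [0, 0, 0, 0.1, 0.01, 0, 0], [0, 0, 0, 0.1, 0.01, 0, 0], [0, 0, 0, 0, 0, 0, 0]]]'

```text
time: 5.75
tool_pos: [0.5696, -0.1158, 0.2324]
tool_rot: [-0.47, 0.471, 0.528, -0.528]
contact_force: [-0.6, -0.4, 0.4]
gripper_width: 0.001
```

>>> carry_out --rows '[[[0, 0, 0, 0.1, 0.01, 0, 0], [0, 0, 0, 0.1, 0.01, 0, 0], [0, 0, 0, 0, 0, 0, 0]]]'

```text
time: 6.05
tool_pos: [0.5776, -0.1149, 0.2319]
tool_rot: [-0.47, 0.471, 0.528, -0.528]
contact_force: [-0.2, -0.2, -0.1]
gripper_width: -0.0
```

>>> carry_out --rows '[[[0, 0, 0, 0.05, 0.005, 0, 0], [0, 0, 0, 0.05, 0.005, 0, 0], [0, 0, 0, 0, 0, 0, 0]]]'

```text
time: 6.35
tool_pos: [0.5815, -0.1146, 0.2319]
tool_rot: [0.471, -0.471, -0.528, 0.528]
contact_force: [-0.2, 0.4, -0.0]
gripper_width: -0.002
```

>>> carry_out --rows '[[[0, 0, 0, 0.05, 0.005, 0, 0], [0, 0, 0, 0, 0, 0, 0]]]'

```text
time: 6.55
tool_pos: [0.5828, -0.1146, 0.2318]
tool_rot: [0.471, -0.47, -0.527, 0.528]
contact_force: [-4.8, -1.4, 1.4]
gripper_width: -0.001
```

>>> carry_out --rows '[[[0, 0, 0, 0.05, 0.005, 0, 0], [0, 0, 0, 0, 0, 0, 0]]]'

```text
time: 6.75
tool_pos: [0.5844, -0.1147, 0.2317]
tool_rot: [0.471, -0.47, -0.527, 0.529]
contact_force: [-6.3, -3.4, 2.8]
gripper_width: 0.0
```

>>> carry_out --rows '[[[0, 0, 0, 0.05, 0.005, 0, 0], [0, 0, 0, 0, 0, 0, 0]]]'

```text
time: 6.95
tool_pos: [0.5863, -0.1148, 0.2317]
tool_rot: [0.471, -0.47, -0.526, 0.529]
contact_force: [-6.6, -3.3, 2.0]
gripper_width: 0.0
```

>>> carry_out --rows '[[[0, 0, 0, 0.04, 0.005, 0, 0], [0, 0, 0, 0, 0, 0, 0]]]'

```text
time: 7.15
tool_pos: [0.5877, -0.1147, 0.2316]
tool_rot: [0.471, -0.47, -0.526, 0.529]
contact_force: [-6.2, -4.0, 2.2]
gripper_width: 0.001
```

>>> carry_out --rows '[[[0, 0, 0, -0.9, -0.1, 0, 0], [0, 0, 0, -0.9, -0.1, 0, 0], [0, 0, 0, -0.5, -0.1, 1, 0], [0, 0, 0, 0, -0.2, 1, 0], [0, 0, 0, 0, 0, 0, 0]]]'

```text
time: 7.65
tool_pos: [0.4989, -0.1352, 0.3193]
tool_rot: [-0.466, 0.475, 0.529, -0.526]
contact_force: [1.0, 0.3, -0.2]
gripper_width: 0.0
```

>>> carry_out --rows '[[[0, 0, 0, 0, 0, 0, 0], [0, 0, 0, 0, 0, 0, 0], [0, 0, 0, 0, 0, 0, 0], [0, 0, 0, 0, 0, 0, 0], [0, 0, 0, 0, 0, 0, 0]]]'

```text
time: 8.15
tool_pos: [0.4968, -0.1335, 0.3108]
tool_rot: [0.471, -0.47, -0.528, 0.528]
contact_force: [-0.6, 0.2, 0.3]
gripper_width: 0.001
```

```bash
python3 - <<'E'
from h import *
s=state();im=grab_frame('scene');crop(im,190,140,390,270,4,'pics/sc3.png');print(s['tool_pos'])
im=grab_frame('side');crop(im,215,80,375,230,4,'pics/sd3.png')
E
```

```text
[ 0.49676885 -0.1335247   0.31083982]
```

View pics/sc3.png

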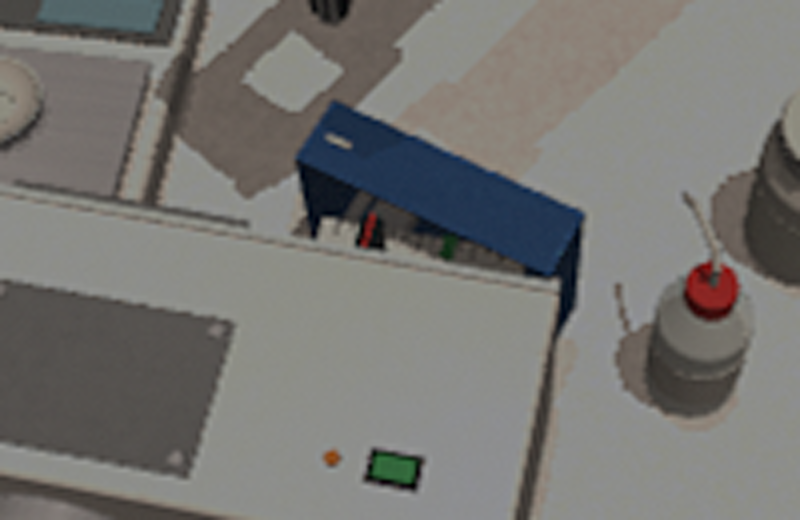

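View pics/sd3.png

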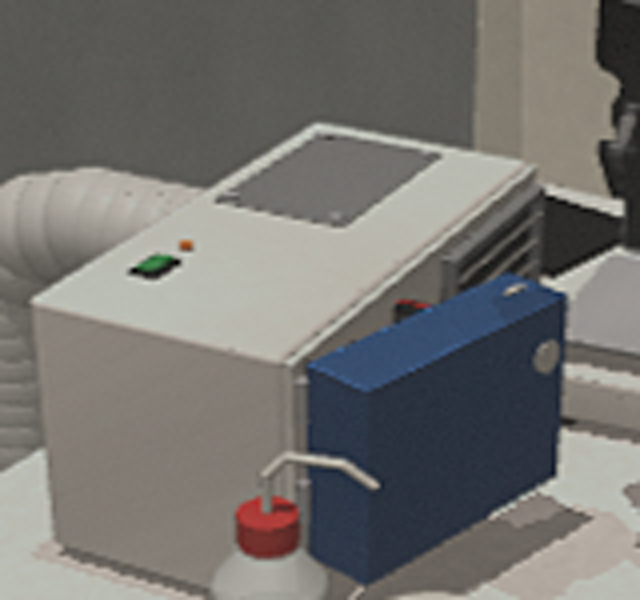

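```bash
cat >> h.py <<'E'
O=np.array([.756,-.1066,0])
def W(x,y,z=0): return O+ux*x+uy*y+np.array([0,0,z])
def U(p): d=np.asarray(p)-O; return np.array([d@ux,d@uy,d[2]])
E
python3 - <<'E'
from h import *
S=cam('scene');D=cam('side')
f=lambda x,y:(190+(x+.5)/4-.5,140+(y+.5)/4-.5)
fd=lambda x,y:(215+(x+.5)/4-.5,80+(y+.5)/4-.5)
for n,a in dict(RR=(298,158,.2),FR=(336,101,.2),FL=(582,213,.2),RL=(556,274,.2),fintop_top=(374,214,.191),fintop_bot=(364,248,.191),green=(450,245,.145)).items(): print(n,U(onz(S,*f(*a[:2]),a[2])))
for n,a in dict(RR=(500,275,.2),FR=(565,296,.2),FL=(370,390,.2),RL=(308,365,.2),finred=(410,305,.191)).items(): print(n,U(onz(D,*fd(*a[:2]),a[2])))
H=np.array([-.107,.19])
import math
prev=None
z=.2335
for ph,r,e in [(.28,.188,.022),(.28,.188,.018),(.4,.188,.016),(.5,.186,.016),(.6,.184,.016),(.7,.182,.016),(.8,.18,.016),(.9,.18,.016),(1.0,.18,.016),(1.1,.18,.016),(1.2,.18,.016),(1.3,.18,.016),(1.4,.18,.015),(1.45,.18,.015)]:
    u=H+r*np.array([-math.sin(ph),-math.cos(ph)])-e*np.array([-math.cos(ph),math.sin(ph)])
    w=W(*u)[:2]; print(ph,np.round(u,4),np.round(w,4), None if prev is None else np.round((w-prev)/.04,2)); prev=w
print(state()['tool_pos'])
E
```

```text
RR [-0.16258041 -0.00147368  0.2       ]
FR [-0.213783   0.0134602  0.2      ]
FL [-0.15602273  0.20026237  0.2       ]
RL [-0.10638495  0.19075927  0.2       ]
fintop_top [-0.1335488  0.0588923  0.191    ]
fintop_bot [-0.10626055  0.05812587  0.191     ]
green [-0.14367583  0.10918088  0.145     ]
RR [-0.16358597  0.0059624   0.2       ]
FR [-0.21699876  0.01741456  0.2       ]
FL [-0.16087378  0.20133565  0.2       ]
RL [-0.11068539  0.18896261  0.2       ]
finred [-0.1208954   0.06189871  0.191     ]
0.28 [-0.1378  0.0032] [ 0.6188 -0.1195] None
0.28 [-0.1417  0.0043] [ 0.6148 -0.1189] [-0.1   0.02]
0.4 [-0.1655  0.0106] [ 0.5904 -0.1155] [-0.61  0.09]
0.5 [-0.1821  0.0191] [ 0.5729 -0.109 ] [-0.44  0.16]
0.6 [-0.1977  0.0291] [ 0.5563 -0.1009] [-0.42  0.2 ]
0.7 [-0.212   0.0405] [ 0.5407 -0.0912] [-0.39  0.24]
0.8 [-0.225   0.0531] [ 0.5263 -0.0802] [-0.36  0.28]
0.9 [-0.2381  0.0656] [ 0.5119 -0.0694] [-0.36  0.27]
1.0 [-0.2498  0.0793] [ 0.4986 -0.0572] [-0.33  0.31]
1.1 [-0.2602  0.0941] [ 0.4866 -0.0437] [-0.3   0.34]
1.2 [-0.269   0.1099] [ 0.476 -0.029] [-0.26  0.37]
1.3 [-0.2762  0.1264] [ 0.4669 -0.0134] [-0.23  0.39]
1.4 [-0.2818  0.1446] [0.4592 0.004 ] [-0.19  0.44]
1.45 [-0.2839  0.1534] [0.4561 0.0125] [-0.08  0.21]
[ 0.49687885 -0.13362085  0.31136722]
```

>>> carry_out --rows '[[[0, 0, 0, 0.76, 0.09, 0, 0], [0, 0, 0, 0.76, 0.09, 0, 0], [0, 0, 0, 0.76, 0.09, 0, 0], [0, 0, 0, 0.76, 0.09, 0, 0], [0, 0, 0, 0, 0, 0, 0]]]'

```text
time: 8.75
tool_pos: [0.6207, -0.1189, 0.3109]
tool_rot: [-0.47, 0.47, 0.528, -0.528]
contact_force: [-0.6, -0.4, -0.5]
gripper_width: 0.002
```

```bash
python3 - <<'E'
from h import *
s=state();im=grab_frame('wrist');cv2.imwrite('pics/w4.png',im);print(s['tool_pos'],U(s['tool_pos']))
im=grab_frame('scene');crop(im,190,110,390,260,4,'pics/sc4.png')
E
```

```text
[ 0.62070165 -0.11888931  0.31087143] [-0.13580612  0.00365643  0.31087143]
```

View pics/w4.png

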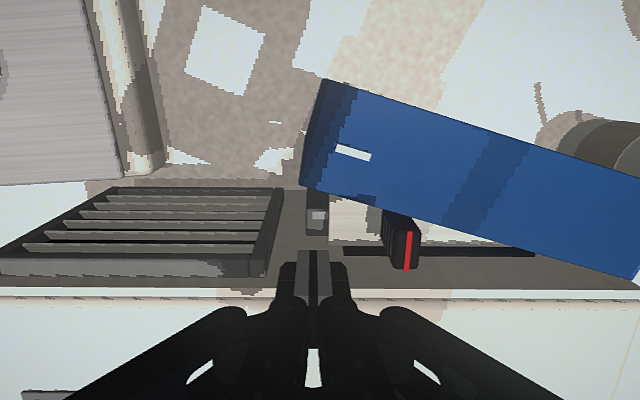

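View pics/sc4.png

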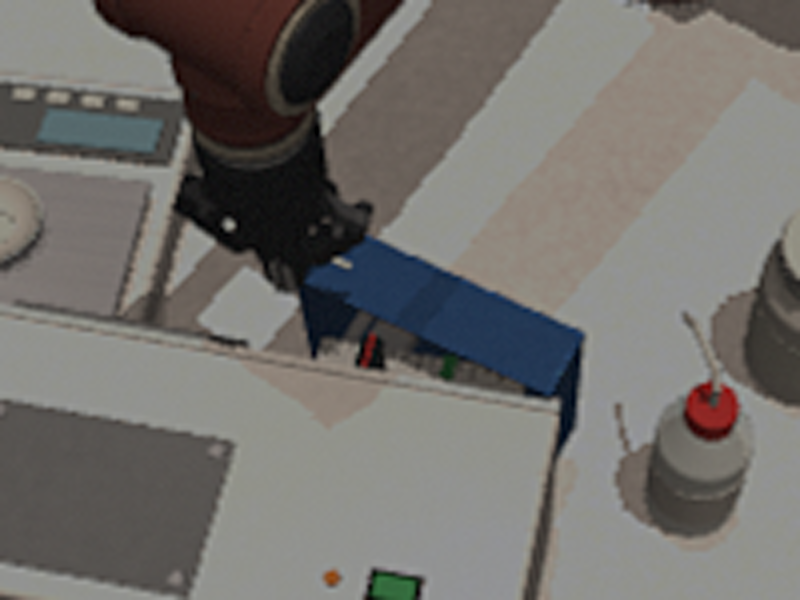

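>>> carry_out --rows '[[[0, 0, 0, 0, 0, -0.6, 0], [0, 0, 0, 0, 0, -0.7, 0], [0, 0, 0, 0, 0, -0.64, 0], [0, 0, 0, 0, 0, 0, 0]]]'

```text
time: 9.25
tool_pos: [0.6154, -0.1188, 0.2296]
tool_rot: [0.473, -0.468, -0.526, 0.529]
contact_force: [-0.7, 0.0, -0.6]
gripper_width: 0.0
```

Free. Pull along the arc.

>>> carry_out --rows '[[[0, 0, 0, -0.1, 0.02, 0, 0], [0, 0, 0, -0.3, 0.04, 0, 0], [0, 0, 0, -0.31, 0.05, 0, 0], [0, 0, 0, -0.22, 0.08, 0, 0], [0, 0, 0, -0.22, 0.08, 0, 0]]]'

```text
time: 9.75
tool_pos: [0.5721, -0.1085, 0.236]
tool_rot: [-0.47, 0.471, 0.528, -0.527]
contact_force: [1.3, -0.2, 0.7]
gripper_width: -0.001
```

>>> carry_out --rows '[[[0, 0, 0, -0.21, 0.1, 0, 0], [0, 0, 0, -0.21, 0.1, 0, 0], [0, 0, 0, -0.2, 0.12, 0, 0], [0, 0, 0, -0.19, 0.12, 0, 0], [0, 0, 0, -0.18, 0.14, 0, 0]]]'

```text
time: 10.25
tool_pos: [0.5323, -0.085, 0.2344]
tool_rot: [0.47, -0.471, -0.528, 0.528]
contact_force: [-0.5, -1.2, 1.7]
gripper_width: -0.002
```

```bash
python3 - <<'E'
from h import *
s=state();im=grab_frame('scene');crop(im,190,110,390,260,4,'pics/sc5.png');print(s['tool_pos'],s['contact_force'])
E
```

```text
[ 0.53233251 -0.08501532  0.23442376] [-0.52459875 -1.22268414  1.68874196]
```

View pics/sc5.png

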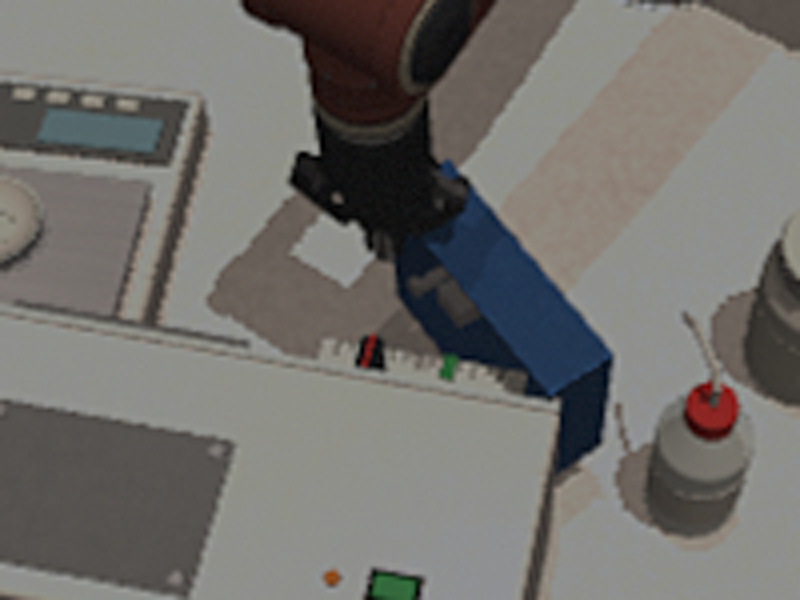

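>>> carry_out --rows '[[[0, 0, 0, -0.18, 0.14, 0, 0], [0, 0, 0, -0.18, 0.14, 0, 0], [0, 0, 0, -0.18, 0.14, 0, 0], [0, 0, 0, -0.16, 0.16, 0, 0], [0, 0, 0, -0.16, 0.16, 0, 0]]]'

```text
time: 10.8
tool_pos: [0.4979, -0.0552, 0.2343]
tool_rot: [-0.471, 0.471, 0.528, -0.528]
contact_force: [-0.0, 0.2, 0.9]
gripper_width: 0.0
```

>>> carry_out --rows '[[[0, 0, 0, -0.15, 0.17, 0, 0], [0, 0, 0, -0.15, 0.17, 0, 0], [0, 0, 0, -0.13, 0.18, 0, 0], [0, 0, 0, -0.13, 0.19, 0, 0], [0, 0, 0, -0.11, 0.2, 0, 0]]]'

```text
time: 11.3
tool_pos: [0.4713, -0.0187, 0.2344]
tool_rot: [-0.47, 0.471, 0.528, -0.528]
contact_force: [0.7, -1.0, 0.0]
gripper_width: -0.003
```

>>> carry_out --rows '[[[0, 0, 0, -0.1, 0.2, 0, 0], [0, 0, 0, -0.1, 0.21, 0, 0], [0, 0, 0, -0.08, 0.2, 0, 0], [0, 0, 0, 0, 0.05, 0, 0], [0, 0, 0, 0, 0, 0, 0]]]'

```text
time: 11.8
tool_pos: [0.4603, 0.0074, 0.2341]
tool_rot: [0.47, -0.47, -0.528, 0.528]
contact_force: [-0.7, 0.3, 1.5]
gripper_width: -0.001
```

```bash
python3 - <<'E'
from h import *
s=state();im=grab_frame('scene');crop(im,190,110,390,260,4,'pics/sc6.png');print(s['tool_pos'],s['contact_force'])
E
```

```text
[0.46030772 0.00744867 0.23408632] [-0.73322987  0.26657555  1.50552416]
```

View pics/sc6.png

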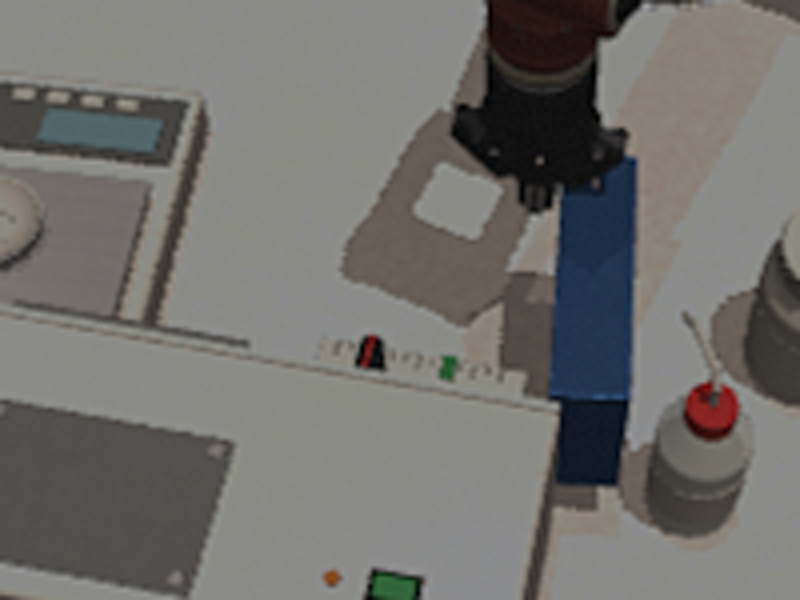

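```bash
python3 - <<'E'
from h import *
S=cam('scene')
f=lambda x,y:(190+(x+.5)/4-.5,110+(y+.5)/4-.5)
a=U(onz(S,*f(552,395),.2));b=U(onz(S,*f(560,205),.2));print(a,b)
c=U(onz(S,*f(629,400),.2));d=U(onz(S,*f(637,160),.2));print(c,d)
for p,q_ in ((a,b),(c,d)):
    v=q_-p;print(np.arctan2(-v[0],-v[1]))
E
```

```text
[-0.10514095  0.18825472  0.2       ] [-0.25699145  0.16774676  0.2       ]
[-0.11104819  0.23948322  0.2       ] [-0.30619947  0.2161182   0.2       ]
1.4365548997969428
1.4516358470711535
```

>>> carry_out --rows '[[[0, 0, 0, 0, -0.3, 0, 0], [0, 0, 0, 0, -0.5, 0, 0], [0, 0, 0, 0, -0.5, 0.5, 0], [0, 0, 0, 0, 0, 0.5, 0], [0, 0, 0, 0, 0, 0, 0]]]'

```text
time: 12.35
tool_pos: [0.4618, -0.0467, 0.2774]
tool_rot: [-0.469, 0.473, 0.528, -0.527]
contact_force: [0.3, 0.8, 0.2]
gripper_width: 0.0
```

>>> carry_out --rows '[[[0, 0, 0, 0.8, -0.3, 0.5, 0], [0, 0, 0, 0.9, -0.3, 0.4, 0], [0, 0, 0, 0.9, -0.3, 0, 0], [0, 0, 0, 0.9, -0.3, 0, 0], [0, 0, 0, 0.85, -0.3, 0, 0]]]'

```text
time: 12.85
tool_pos: [0.6357, -0.1058, 0.3086]
tool_rot: [0.471, -0.47, -0.528, 0.528]
contact_force: [0.2, 0.4, 0.2]
gripper_width: -0.002
```

>>> carry_out --rows '[[[0, 0, 0, 0, 0, 0, 0], [0, 0, 0, 0, 0, 0, 0]]]'

```text
time: 13.05
tool_pos: [0.6343, -0.1053, 0.3081]
tool_rot: [0.472, -0.469, -0.527, 0.528]
contact_force: [-0.4, 0.0, -0.3]
gripper_width: -0.003
```

```bash
python3 - <<'E'
from h import *
s=state();im=grab_frame('wrist');cv2.imwrite('pics/w7.png',im);crop(im,280,120,480,270,4,'pics/w7c.png');print(s['tool_pos'],U(s['tool_pos']))
im=grab_frame('scene');cv2.imwrite('pics/sc7f.png',im);crop(im,260,170,340,220,10,'pics/sc7.png')
E
```

```text
[ 0.63426187 -0.10528324  0.30814899] [-0.12074435  0.01557902  0.30814899]
```

View pics/w7.png

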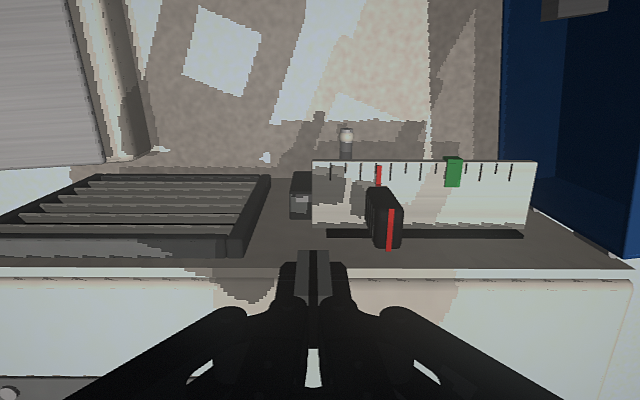

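View pics/w7c.png

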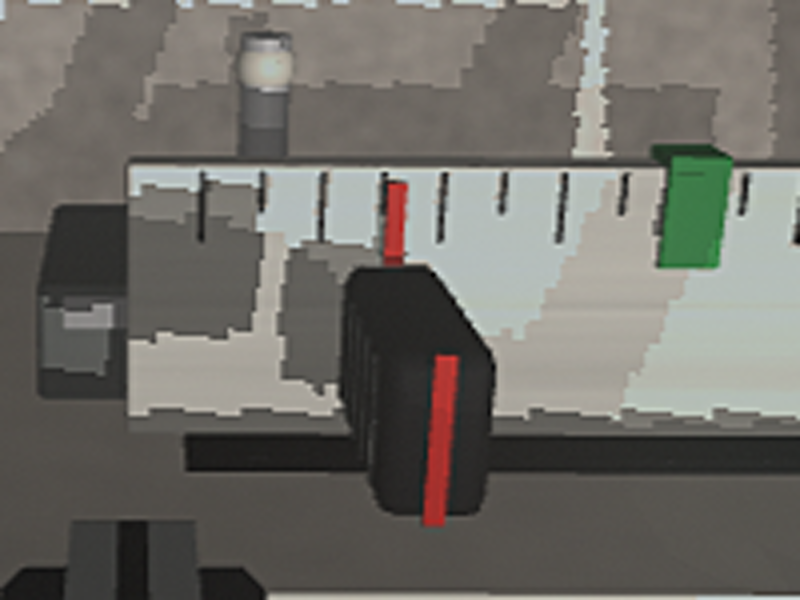

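View pics/sc7.png

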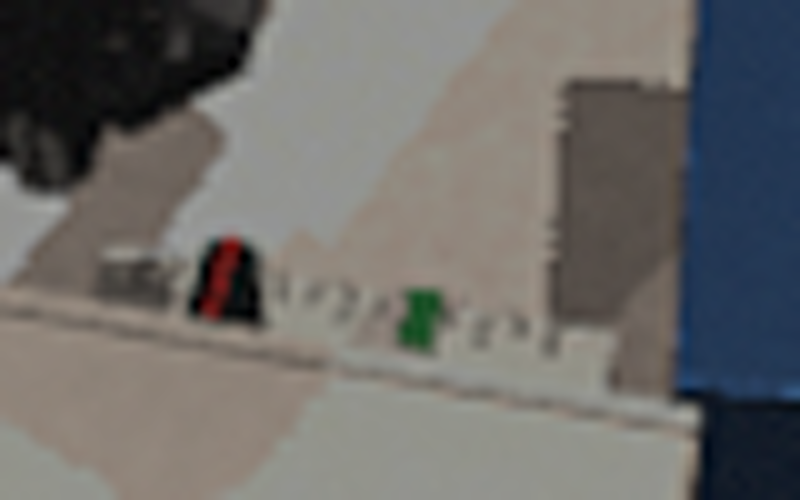

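>>> carry_out --rows '[[[0, 0, 0, -0.1, -0.02, -0.6, 0], [0, 0, 0, 0, 0, -0.7, 0], [0, 0, 0, 0, 0, -0.6, 0], [0, 0, 0, 0, 0, 0, 0], [0, 0, 0, 0, 0, 0, 0]]]'

```text
time: 13.65
tool_pos: [0.6298, -0.1054, 0.2349]
tool_rot: [-0.47, 0.47, 0.528, -0.528]
contact_force: [0.4, -0.5, 1.2]
gripper_width: 0.001
```

```bash
cat >> h.py <<'E'
def meas(tag,x0=230,x1=480,y0=60,y1=260):
    s=state();im=grab_frame('wrist');cv2.imwrite(f'pics/{tag}.png',im);crop(im,x0,y0,x0+200,y0+150,4,f'pics/{tag}c.png')
    C=cam('wrist',s); b,g,r=[x.astype(int) for x in cv2.split(im)]
    for nm,m in (('red',(r>g+50)&(r>b+50)),('green',(g>r+35)&(g>b+20))):
        n,l,st,c=cv2.connectedComponentsWithStats(m.astype(np.uint8))
        for i in range(1,n):
            if st[i,4]>15: print(nm,st[i],c[i].round(1),'U(.147)',U(onz(C,*c[i],.147)).round(4),'U(.191)',U(onz(C,*c[i],.191)).round(4))
    print(s['time'],'TCP',U(s['tool_pos']).round(4),s['contact_force'].round(1),'rot',(rotrows()).round(2))
E
python3 -c "
from h import *
meas('w8')"
```

```text
red [401 211   9  28 185] [404.7 224.4] U(.147) [-0.1401  0.0591  0.147 ] U(.191) [-0.1588  0.047   0.191 ]
red [425 290  11  32 240] [430.1 304.6] U(.147) [-0.0955  0.0756  0.147 ] U(.191) [-0.1266  0.0589  0.191 ]
green [496 202  29  38 793] [509.7 220. ] U(.147) [-0.1422  0.1085  0.147 ] U(.191) [-0.1603  0.0826  0.191 ]
13.65 TCP [-0.1252  0.0159  0.2349] [ 0.4 -0.5  1.2] rot [0.04 0.13 0.15]
```

View pics/w8.png

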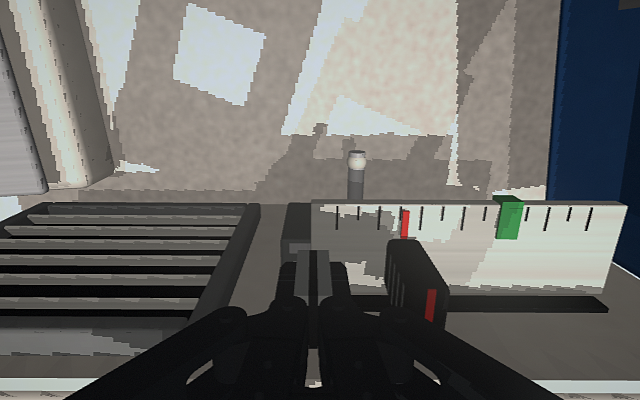

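>>> carry_out --rows '[[[0, 0, 0, -0.015, 0.13, 0, 0], [0, 0, 0, -0.015, 0.13, 0, 0], [0, 0, 0, -0.015, 0.13, 0, 0], [0, 0, 0, 0, 0, 0, 0]]]'

```text
time: 14.1
tool_pos: [0.6288, -0.0893, 0.2349]
tool_rot: [-0.47, 0.47, 0.528, -0.528]
contact_force: [0.6, 0.8, 0.1]
gripper_width: -0.001
```

>>> carry_out --rows '[[[0, 0, 0, -0.01, 0.1, 0, 0], [0, 0, 0, 0, 0, 0, 0]]]'

```text
time: 14.3
tool_pos: [0.6282, -0.0857, 0.2342]
tool_rot: [0.471, -0.47, -0.528, 0.528]
contact_force: [-0.1, -0.2, 0.1]
gripper_width: 0.001
```

>>> carry_out --rows '[[[0, 0, 0, -0.01, 0.1, 0, 0], [0, 0, 0, 0, 0, 0, 0]]]'

```text
time: 14.5
tool_pos: [0.6279, -0.0826, 0.2343]
tool_rot: [0.47, -0.471, -0.527, 0.528]
contact_force: [0.4, -2.8, 0.3]
gripper_width: -0.0
```

>>> carry_out --rows '[[[0, 0, 0, -0.01, 0.1, 0, 0], [0, 0, 0, 0, 0, 0, 0]]]'

```text
time: 14.7
tool_pos: [0.6275, -0.0787, 0.2343]
tool_rot: [0.47, -0.471, -0.527, 0.528]
contact_force: [0.3, -3.9, -1.0]
gripper_width: -0.004
```

```bash
python3 -c "
from h import *
meas('w9')"
```

```text
red [357 210   8  28 171] [359.9 223.2] U(.147) [-0.1402  0.0645  0.147 ] U(.191) [-0.1587  0.0584  0.191 ]
red [368 288  10  28 216] [372.7 300.9] U(.147) [-0.0974  0.0727  0.147 ] U(.191) [-0.1278  0.0643  0.191 ]
green [441 201  27  38 811] [453.7 219.3] U(.147) [-0.1421  0.1085  0.147 ] U(.191) [-0.16    0.0901  0.191 ]
14.7 TCP [-0.1243  0.0428  0.2343] [ 0.3 -3.9 -1. ] rot [ 0.05 -0.    0.17]
```

View pics/w9.png

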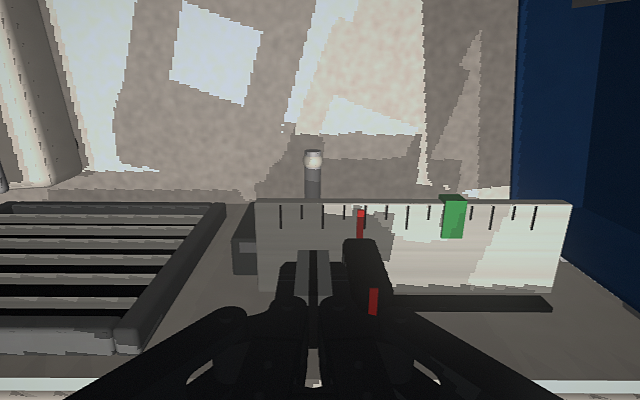

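>>> carry_out --rows '[[[0, 0, 0, -0.012, 0.1, 0, 0], [0, 0, 0, -0.012, 0.1, 0, 0], [0, 0, 0, -0.012, 0.1, 0, 0], [0, 0, 0, -0.012, 0.1, 0, 0], [0, 0, 0, 0, 0, 0, 0]]]'

```text
time: 15.25
tool_pos: [0.6256, -0.0622, 0.2343]
tool_rot: [-0.47, 0.471, 0.528, -0.528]
contact_force: [1.0, -3.3, -0.8]
gripper_width: -0.003
```

>>> carry_out --rows '[[[0, 0, 0, -0.012, 0.1, 0, 0], [0, 0, 0, -0.012, 0.1, 0, 0], [0, 0, 0, -0.012, 0.1, 0, 0], [0, 0, 0, -0.012, 0.1, 0, 0], [0, 0, 0, 0, 0, 0, 0]]]'

```text
time: 15.75
tool_pos: [0.6238, -0.0461, 0.2343]
tool_rot: [-0.47, 0.471, 0.528, -0.528]
contact_force: [2.0, -3.8, -1.0]
gripper_width: -0.005
```

```bash
python3 -c "
from h import *
meas('w10')"
```

```text
red [357 210   7  28 174] [359.7 223.2] U(.147) [-0.14    0.0973  0.147 ] U(.191) [-0.1585  0.0911  0.191 ]
red [368 288  10  28 222] [372.7 300.9] U(.147) [-0.0971  0.1056  0.147 ] U(.191) [-0.1276  0.0971  0.191 ]
green [374 200  23  32 553] [385.6 213.1] U(.147) [-0.145   0.1092  0.147 ] U(.191) [-0.1621  0.0997  0.191 ]
green [373 236  20   2  21] [382. 237.] U(.147) [-0.1328  0.1082  0.147 ] U(.191) [-0.1533  0.099   0.191 ]
15.75 TCP [-0.1242  0.0755  0.2343] [ 2.  -3.8 -1. ] rot [-0.02  0.03  0.16]
```

View pics/w10.png

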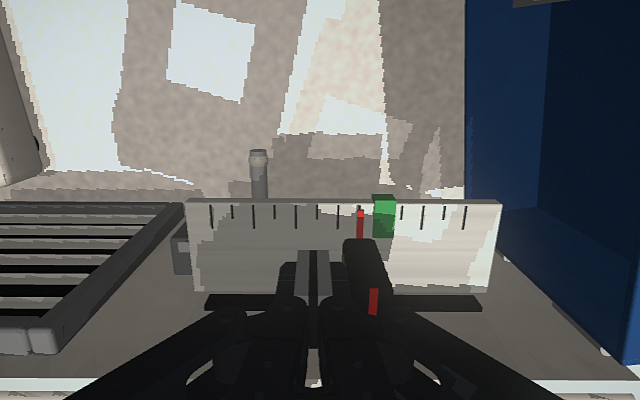

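>>> carry_out --rows '[[[0, 0, 0, -0.01, 0.08, 0, 0], [0, 0, 0, -0.01, 0.08, 0, 0], [0, 0, 0, -0.007, 0.06, 0, 0], [0, 0, 0, 0, 0, 0, 0], [0, 0, 0, 0, 0, 0, 0]]]'

```text
time: 16.3
tool_pos: [0.6228, -0.0375, 0.2343]
tool_rot: [-0.47, 0.471, 0.528, -0.528]
contact_force: [2.9, -2.7, -2.6]
gripper_width: -0.002
```

```bash
python3 -c "
from h import *
meas('w11',300,500,150,300)"
```

```text
red [357 210   7  28 175] [359.7 223. ] U(.147) [-0.1401  0.106   0.147 ] U(.191) [-0.1586  0.0998  0.191 ]
red [368 288  10  28 221] [372.7 300.9] U(.147) [-0.0971  0.1142  0.147 ] U(.191) [-0.1276  0.1057  0.191 ]
green [356 200  22  38 343] [367.3 210.1] U(.147) [-0.1466  0.1093  0.147 ] U(.191) [-0.1632  0.1022  0.191 ]
16.3 TCP [-0.1242  0.0842  0.2343] [ 2.9 -2.7 -2.6] rot [-0.    0.03  0.17]
```

View pics/w11c.png

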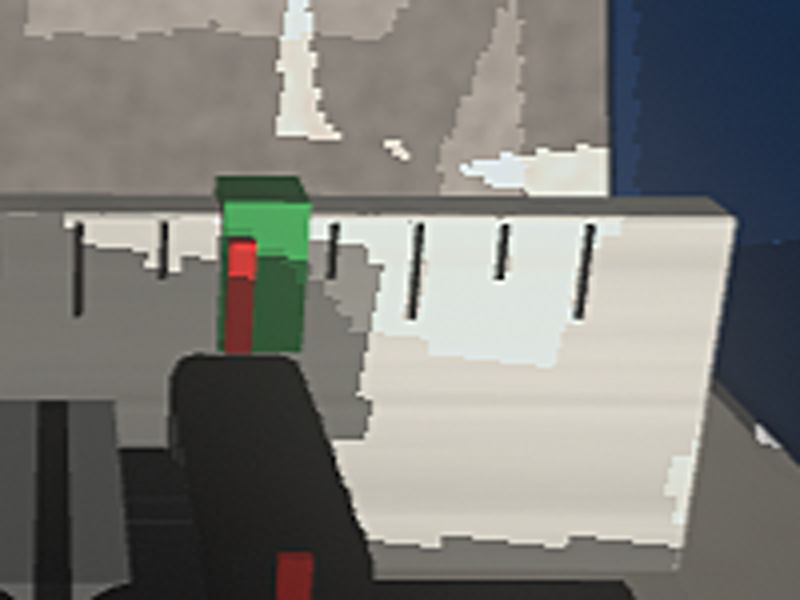

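>>> carry_out --rows '[[[0, 0, 0, -0.004, 0.035, 0, 0], [0, 0, 0, -0.004, 0.035, 0, 0], [0, 0, 0, 0, 0, 0, 0], [0, 0, 0, 0, 0, 0, 0]]]'

```text
time: 16.75
tool_pos: [0.6225, -0.0348, 0.2343]
tool_rot: [-0.47, 0.471, 0.528, -0.528]
contact_force: [3.6, -4.3, -1.5]
gripper_width: -0.0
```

```bash
python3 -c "
from h import *
meas('w12',300,500,150,300)"
```

```text
red [356 210   8  29 180] [359.6 223.6] U(.147) [-0.1398  0.1086  0.147 ] U(.191) [-0.1583  0.1025  0.191 ]
red [368 289  10  27 215] [372.6 301.4] U(.147) [-0.0969  0.1169  0.147 ] U(.191) [-0.1274  0.1084  0.191 ]
green [349 200  23  38 487] [359.4 215.5] U(.147) [-0.1439  0.1084  0.147 ] U(.191) [-0.1613  0.1023  0.191 ]
16.75 TCP [-0.1242  0.087   0.2343] [ 3.6 -4.3 -1.5] rot [0.01 0.04 0.18]
```

View pics/w12c.png

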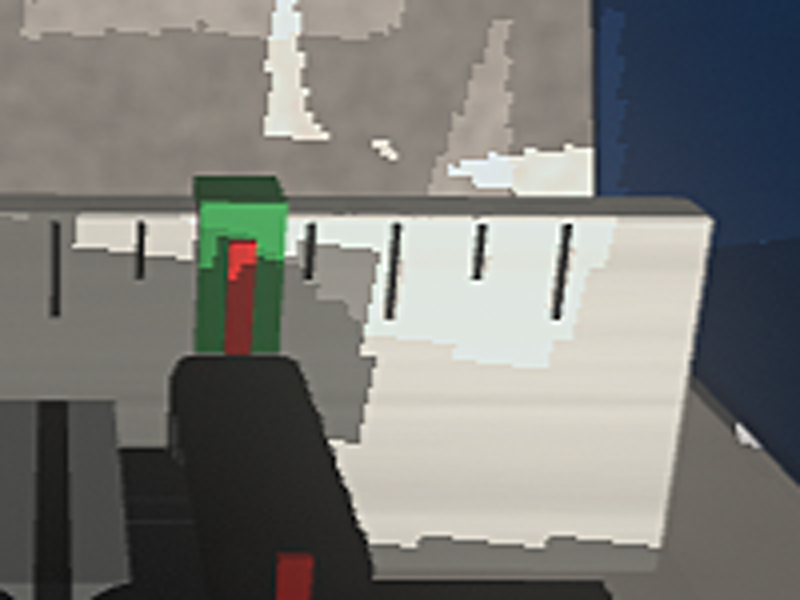

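>>> carry_out --rows '[[[0, 0, 0, 0.012, -0.1, 0, 0], [0, 0, 0, 0.03, -0.3, 0, 0], [0, 0, 0, 0, 0, 0.6, 0], [0, 0, 0, 0, 0, 0.9, 0], [0, 0, 0, 0, 0, 0.9, 0]]]'

```text
time: 17.3
tool_pos: [0.6233, -0.0509, 0.3305]
tool_rot: [0.472, -0.47, -0.528, 0.528]
contact_force: [0.2, 0.2, 0.6]
gripper_width: 0.002
```

>>> carry_out --rows '[[[0, 0, 0, -0.2, -0.3, 0.5, 0], [0, 0, 0, -0.2, -0.3, 0, 0], [0, 0, 0, 0, 0, 0, 0], [0, 0, 0, 0, 0, 0, 0], [0, 0, 0, 0, 0, 0, 0]]]'

```text
time: 17.8
tool_pos: [0.6074, -0.0743, 0.3478]
tool_rot: [0.472, -0.469, -0.527, 0.528]
contact_force: [-0.1, -0.6, 0.1]
gripper_width: -0.001
```

```bash
python3 -c "
from h import *
meas('w13',280,480,120,300)
im=grab_frame('scene');cv2.imwrite('pics/sc13.png',im)"
```

```text
red [ 606  165   34   53 1353] [625.5 189.2] U(.147) [-0.1407  0.296   0.147 ] U(.191) [-0.1545  0.2559  0.191 ]
red [386 183   5  17  62] [388.2 191.2] U(.147) [-0.1399  0.1089  0.147 ] U(.191) [-0.1538  0.0992  0.191 ]
red [395 221   8  35 168] [398.8 237.9] U(.147) [-0.0996  0.1202  0.147 ] U(.191) [-0.12    0.1086  0.191 ]
green [382 178  14  23 177] [388.3 186.5] U(.147) [-0.1437  0.1088  0.147 ] U(.191) [-0.157   0.0991  0.191 ]
17.8 TCP [-0.1438  0.0495  0.3478] [-0.1 -0.6  0.1] rot [-0.06 -0.19  0.15]
```

View pics/w13.png

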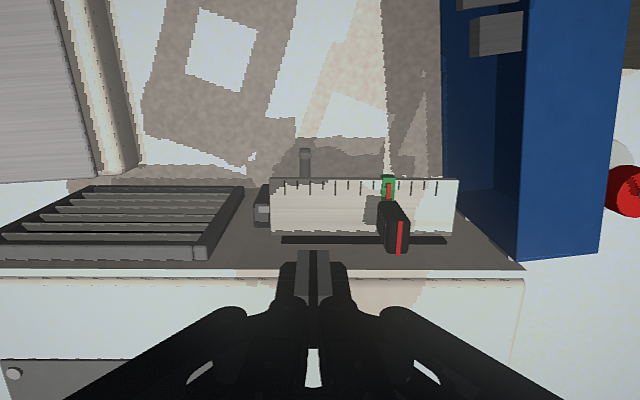

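View pics/sc13.png

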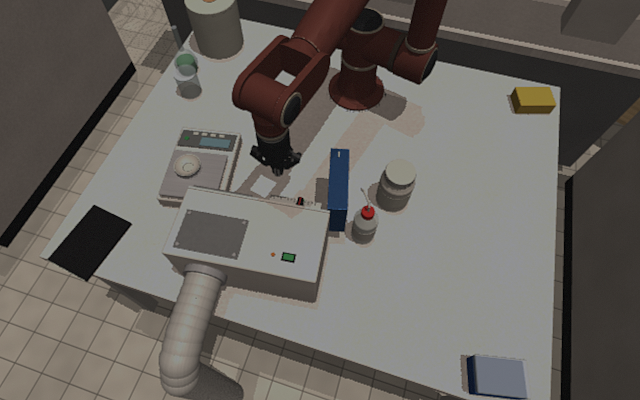

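The needle stands in the band at y 0.1089 against 0.1088. The cover is wide open at about 1.44 rad, nothing else has moved, and the arm is clear.

```bash
python3 -c "
from plant import *
print(job_done())"
```

```text
the job is handed in; nothing more can be done
None
```

The extraction unit is trimmed and I handed the job in at about 18 s, but `job_done()` gives no verdict, so these are my own checks.

- **Press:** I pushed the white spot in by about 5.5 mm, at around 7 N. When I backed away, the cover popped ajar.
- **Cover:** I hooked the rim with the closed fingers and pulled the cover along its arc. It measured about 1.44 rad from the scene camera just before I let go. It still stands wide open in the last picture.
- **Damper:** I pushed the fin towards the hinge in small, measured steps. After I withdrew, the needle was about 0.1 mm from the middle of the green band in the wrist view, and no measurement showed it past the band.
- **Bystanders:** the balance, dish, jar and wash bottle look unmoved between the first and last scene pictures. I checked this by eye and did not measure it.
- **Arm:** it ended clear of everything, with contact force below 1 N, which is noise level.

The unit's position differed by up to about 1 cm between the scene and side cameras, mostly at the rear corners. I used a combined fit, force feedback and the wrist view to make up for that. No check failed.

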